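Shim the potting tray level

ROBOT

A 6-joint arm with a two-finger parallel gripper is mounted at the origin on a cart in front of the work surface, level with it; the furniture and walls round the work are solid. World frame = base frame: x ahead of the robot, y to its left, z up, the work surface at z = 0. Lengths are in m, angles in rad, forces in N, time in s.
With the tool pointing down it reaches from about 0.375 to 0.9 m from the base axis. Payload 3.1 kg.
Tool frame: the origin (TCP) lies at the centre of the arm's flange, where the gripper is bolted on; the fingertips stand robot.tip_extent ahead of it and the grasp point (between the pads) lies 164 mm ahead of it (robot.tip_extent is the distance from the TCP to the fingertips, in m); z points along the fingers, y is the line along which they close (so a half turn about z gives the same grasp; the last joint's range is limited). The gripper opens to 87 mm and grips with 3 to 60 N. Pads are 19 mm wide; open, the fingers measure 117 mm over their backs; the gripper's body (75 mm by 190 mm) begins 51 mm behind the grasp point.
Start: joints at [-1.401, 0.527, 1.433, -0, 1.181, -0.178], TCP at [0.214, -0.587, 0.405] pointing down, gripper open.
Joint ranges: [-3.08, 3.08], [-0.75, 2.2], [0.22, 2.44], [-1.43, 4.57], [0, 2.65], [-2.85, 2.85]. Speed limits (rad/s): [2.79, 2.79, 3.14, 3.14, 3.14, 3.14].

INTERFACE

Orientations are given as a unit quaternion [x, y, z, w].
In Python, from rig import get_obs, camera, hand_in, cut_out, robot gives the robot as it stands.
- The arm moves only by the tool step_arm, never from a script. Its argument "rows" is a list of rows, each a list of 6 numbers: the shift along the world's x, y, z in m, then the turn, a rotation vector about the world's x, y, z in degrees. A call has 1 to 12 rows; each row shifts and turns the commanded pose from where the row before left it; what a row does not reach is not made up. A row lasts 1/8 s, in which the tool goes at most 62.5 mm and 10.7 degrees, less where a joint would pass 70% of its speed; a pose out of reach is approached as far as the arm can. A call is refused whole if a number of a shift passes 0.0625 or a number of a turn 10.7, either way. A call with a gripper value outside its range is refused whole. "jaw" is the finger opening in m, from 0 to 0.087, set as the call begins (left out, the last holds). The fingers move at their own pace and stop on an object; "squeeze" is the grip in N (left out, the last holds). Time passes only in rows, so rows that do not move let the fingers close. It gives the time, the measured TCP pose, the force, the opening and the grip force at its end, in the units of the state.
- get_obs(): the state, without advancing time (a new reading comes with each control period).
- camera(name): name is "scene" or "top" or "wrist"; returns a dict with "pixels" (400x640x3 uint8, blue, green, red), "depth" (400x640 float32, m along the optical axis (not along the pixel's ray), 0 where there is no reading), "fov_y" (degrees; the focal length in pixels is half the picture's height over the tangent of half this angle, whatever the lens; pixels are square), "cx", "cy" (the principal point, pixels), "extrinsics" (4x4, takes a point from camera to world coordinates); the wrist camera has in their place "mount" (4x4, takes a point from camera to tool coordinates, whose origin is the TCP and whose axes are the flange's). Camera axes: x right, y up, looking along -z (the intrinsics and any distortion apply to the point x, -y, -z); pixel columns grow to the right and rows downward; lengths in m; the calibration is good to about 2 mm. A picture is of the moment at which its call begins: read the wrist's pose just before it.
- hand_in(): hands the job in; it is judged then, once.
Trained networks look in the newest picture that a camera, given by its name, has taken for a name from the list of things; names that differ only in an ending like _2 or _b are one class to them, and where a whole thing is asked for, a point or a joint stands for the part that bears it (a point fixed in the world has none). Each returns a list of dicts, best first, with "confidence" (0 to 1); they miss things now and then, are a little off and sometimes report something else, mostly with a low value. They report only what shows in the picture. A call takes as long as a camera call. They do not tell look-alikes from the thing itself.
- cut_out(label, camera): "region" (400x640 bool, what is visible of it) and "extent" ([centre column, centre row, width, height] in pixels, round what is visible of it).
The state is a dict: "time": time; "q": joint angles; "joint_velocities": joint speeds; "joint_torque": joint torques, N m; "position": TCP position; "tool_rot": TCP orientation; "ft_force": force on the tool from outside, world axes, zero at the start; "moment": the same for the moment, N m; "grip_width": finger opening in m; "grip_force": force on a finger pad.
Only numpy, scipy, OpenCV 4.12 (cv2) and the standard library are available. Lean on these libraries where they do the work, as an engineer would, in place of code of your own. Each camera call takes 0.05 s, during which the arm holds its last target. There are 200 camera calls.

TASK

The potting tray must stand level before the resin goes in. Lay the yellow spirit level across the tray's two long rims, crosswise from the low side to the high side, and let go of it. Then push the wooden wedge, thin end first, in under the tray's low side until the level's bubble stands between its two lines, leaving the tray resting on the wedge and not shoving it out of its place.

Things in the scene. Friction and masses are not known exactly. Their poses are not given: they have to be found in the camera images.
- tray: Aluminium potting tray, loose, 1.0 kg with the green board fixed in it: open box 150 (its x) x 270 (its y) x 34 high, walls 8 thick. Origin: centre of its underside; rim at z = 34, the board stays below it. Its +x side stands on two rubber feet, screwed out by an unknown 14 to 18 mm, its -x side, the low one, on two bare 8 mm studs (x = -58, y = +-108). At the start it leans 0.05 to 0.1 rad.
- tray_low_edge (a point): Middle of the lower edge of the tray's low side (tray x = -75, y = 0, z = 0). Tray and wedge stand on a flat grey mat, 2 mm thick, fixed on the bench. At the start this edge is about 7 mm above the mat, with room for the wedge 90 mm to either side before the studs; the tray is level when it is as far above the mat as the rubber feet are long (14 to 18 mm, so 60 to 84 mm of wedge under it).
- level: Yellow spirit level with black ends, 190 (its x) x 24 (its y) x 43 high, 0.15 to 0.25 kg, loose, standing upright on the bench. Origin: centre of its underside. Its sides are plain below z = 30: grip it across the 24 mm. The vial lies along x in the middle of its top, in a green window; either way round will do.
- bubble (a joint): Offset in m of the level's white bubble (17 mm long) from the middle of the vial, along the level's +x; -0.017 to 0.017 are the ends. It goes to the higher end, 3.3 mm for each 0.01 rad of lean, and takes about 1 s to settle. Two black lines stand 11.5 mm either side of the middle: the bubble is between them within 3 mm of 0.
- wedge: Hardwood wedge, loose, 0.07 to 0.12 kg, 160 long (its x) x 48 wide (its y). Origin: centre of its flat underside. The top rises 1 in 6 from 4 mm at the thin end (x = +80) to 30.7 mm at the thick end (x = -80). It starts before the tray's low side, thin end towards it. Pushing it in under the tray takes up to 12 N; it stays where it is left.
Things that resemble listed ones, but are neither listed nor needed, are in the scene too. Of the things that look like the wedge, the larger one is meant.

How it is judged:
On the way:
1. the level lies crosswise on the tray's two long rims, let go, while the tray still leans (z of level in the frame of tray between 0.029 and 0.039 m and x of level in the frame of tray between -0.03 and 0.03 m and y of level in the frame of tray between -0.11 and 0.11 m and angle between the x axis of level and the x axis of tray, either way round below 0.3 rad and contact force between level and tray above 0.4 N and contact force between the fingers and level below 0.05 N and linear speed of level below 0.03 m/s and angle between tray's own z axis and vertical above 0.035 rad), for 0.2 s.
At the end, for the whole second after the job is handed in: The level lies crosswise on both long rims (within 0.3 rad of square), its bubble within 3 mm of the centre; the tray leans less than 0.012 rad, rests on the wedge with over 1 N and is within 30 mm of where it stood; all is at rest and let go (z of level in the frame of tray between 0.029 and 0.039 m and x of level in the frame of tray between -0.03 and 0.03 m and y of level in the frame of tray between -0.11 and 0.11 m and angle between the x axis of level and the x axis of tray, either way round below 0.3 rad and contact force between level and tray above 0.4 N and value of joint bubble between -0.003 and 0.003 m and angle between tray's own z axis and vertical below 0.012 rad and contact force between wedge and tray above 1 N and distance of tray from where it was at the start of the episode below 0.03 m and linear speed of each of tray, level, wedge below 0.01 m/s); the robot touches nothing.
It fails at once if the tray is shoved more than 30 mm from its place (distance of tray from where it was at the start of the episode above 0.03 m).
It also fails if it takes over 72 s, if anything falls off the work surface, if the arm or the gripper's body presses on something with over 40 N, if the wrist force passes 120 N, or if a joint passes its speed limit or range.

## Working session

There is one attempt and no reset: what is moved stays moved. The work goes in short steps, Python scripts to look and compute and a tool call to move; the robot and the scene stay as the last step left them, time stands still between calls to the robot, and variables do not carry over. Pictures are saved under pics/ and viewed, at most 10 in all, crops included, and the job is handed in when it is done.

Besides the shell and the picture viewer there is one more tool, called after "Request:" as a command line: name --pt "numbers of a row" for each row, then --argument value for the rest. step_arm: Moves the arm, as the interface text tells. Its arguments: {"type":"object","properties":{"rows":{"type":"array"},"jaw":{"type":"number"},"squeeze":{"type":"number"}},"required":["rows"]}

```bash
mkdir -p pics; cat > h.py <<'E'
import numpy as np, cv2
from rig import get_obs, camera, hand_in, cut_out, robot
from scipy.spatial.transform import Rotation as R
def ext(c,o=None):
    if 'extrinsics' in c: return np.array(c['extrinsics'])
    T=np.eye(4);T[:3,:3]=R.from_quat(o['tool_rot']).as_matrix();T[:3,3]=o['position'];return T@np.array(c['mount'])
def cloud(c,o=None):
    d=c['depth'];h,w=d.shape;f=h/2/np.tan(np.radians(c['fov_y'])/2)
    v,u=np.mgrid[:h,:w];P=np.stack([(u-c['cx'])/f*d,-(v-c['cy'])/f*d,-d],-1)
    T=ext(c,o);return P@T[:3,:3].T+T[:3,3]
E
python3 - <<'E'
from h import *
o=get_obs();print(o['time'],robot.tip_extent,[k for k in camera('scene')])
for n in('top','scene'):
    c=camera(n);cv2.imwrite(f'pics/{n}0.png',c['pixels']);W=cloud(c,o)
    print(n,{k:v for k,v in c.items() if k not in('pixels','depth')})
    for l in('tray','level','wedge'):
        for r in cut_out(l,n):
            m=r['region']&(c['depth']>0);p=W[m];z=p[:,2]
            rc=cv2.minAreaRect((p[:,:2]*1000).astype(np.float32))
            print(n,l,round(r['confidence'],2),np.round(r['extent']),rc,np.percentile(z,[5,50,98]).round(3))
E
```

```text
0.0 0.1822 ['pixels', 'depth', 'fov_y', 'cx', 'cy', 'extrinsics']
top {'fov_y': 52.43862489471734, 'cx': 324.80090734470724, 'cy': 199.16741487781738, 'extrinsics': array([[ 0.00784354,  0.99331281, -0.1151874 ,  0.44297674],
       [-0.99977945,  0.00554568, -0.02025576, -0.10036596],
       [-0.01948152,  0.11532088,  0.99313723,  1.00822357],
       [ 0.        ,  0.        ,  0.        ,  1.        ]])}
top tray 0.8 [207. 205.  75. 129.] ((543.7211303710938, 215.27293395996094), (174.38006591796875, 316.2572021484375), 85.6579818725586) [0.016 0.026 0.056]
top level 0.7 [466. 216.  41.  73.] ((524.9166870117188, -424.406005859375), (192.4583282470703, 41.38423538208008), 20.546804428100586) [0.007 0.041 0.046]
top wedge 0.77 [290. 209.  66.  28.] ((535.131591796875, 5.991447448730469), (160.9408416748047, 49.601749420166016), 80.1219482421875) [0.008 0.02  0.034]
scene {'fov_y': 49.67409595520184, 'cx': 321.3770574351713, 'cy': 190.01493409135904, 'extrinsics': array([[-0.87490683,  0.37138901, -0.31081866,  0.18346106],
       [-0.48416157, -0.65590829,  0.57911302,  0.56279741],
       [ 0.01120768,  0.65715639,  0.75367092,  0.94624782],
       [ 0.        ,  0.        ,  0.        ,  1.        ]])}
scene tray 0.57 [257. 294. 132. 109.] ((550.0363159179688, 193.59280395507812), (173.58457946777344, 324.8373718261719), 85.66866302490234) [0.015 0.026 0.055]
scene level 0.82 [375. 138.  62.  22.] ((531.3577880859375, -439.0949401855469), (190.6089630126953, 78.65151977539062), 20.240100860595703) [0.005 0.031 0.044]
scene wedge 0.97 [300. 236.  55.  54.] ((541.2482299804688, 4.109954833984375), (161.293212890625, 64.04722595214844), 80.66506958007812) [0.005 0.017 0.032]
scene wedge 0.57 [338. 182.  18.  25.] ((546.753173828125, -217.19161987304688), (41.376190185546875, 113.43341064453125), 45.46744155883789) [0.002 0.012 0.021]
```

```bash
python3 - <<'E'
import cv2
a=cv2.imread('pics/top0.png');b=cv2.imread('pics/scene0.png')
cv2.imwrite('pics/a.png',cv2.resize(a[100:330,110:560],(800,409)))
cv2.imwrite('pics/b.png',b)
E
```

```text
(no output)
```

View pics/a.png

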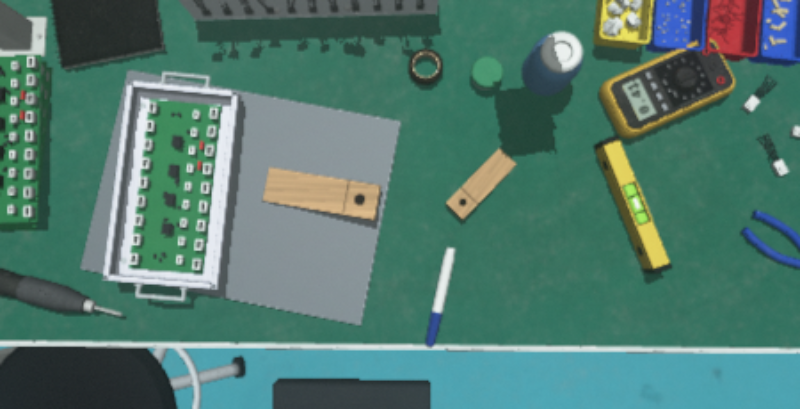

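View pics/b.png

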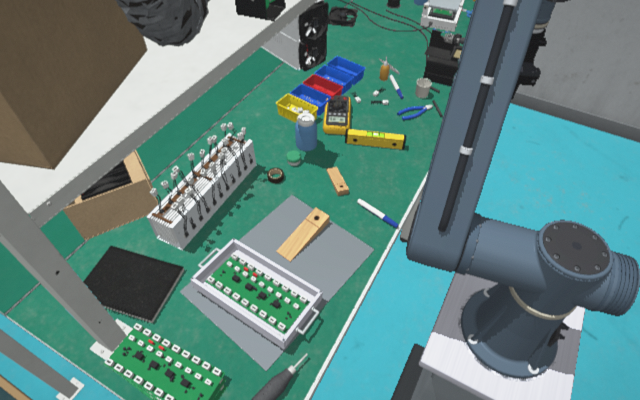

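Wedge candidates in the top picture are the big plank at (290,209), which is the larger and so the one meant, and a small plank at (380,203). For the level there is the yellow bar with the green vial at (466,216), with the multimeter at (485,150) and the yellow bin at (460,110) as lookalikes. The tray is at (207,205) on the grey mat; a loose green board at (122,178) resembles its board. The wedge's thin end faces the tray, so the low side faces -y.

```bash
python3 - <<'E'
from h import *
o=get_obs();print(R.from_quat(o['tool_rot']).as_matrix().round(3))
for n in('top','scene'):
    c=camera(n);W=cloud(c)
    for l in('tray','level','wedge'):
        r=cut_out(l,n)[0];m=r['region']&(c['depth']>0);p=W[m]
        if l=='level':p=p[p[:,2]>.036]
        if l=='tray':
            px=c['pixels'][m].astype(int);k=(px.min(1)>150)&(p[:,2]>.03);p=p[k] # bright rim
        A=np.c_[p[:,:2],np.ones(len(p))]
        w=np.ones(len(p),bool)
        for _ in range(8):
            s=np.linalg.lstsq(A[w],p[w,2],rcond=None)[0];w=abs(A@s-p[:,2])<.004
        q=p[w];rc=cv2.minAreaRect((q[:,:2]*1000).astype(np.float32))
        print(n,l,len(q),'plane',s.round(4),'zc',round(s@[rc[0][0]/1000,rc[0][1]/1000,1],4),np.round(rc[0],1),np.round(rc[1],1),round(rc[2],1))
    big=W[(c['depth']>0)&(W[...,2]>.07)&(W[...,0]>.3)&(W[...,0]<.8)&(abs(W[...,1])<.7)]
    H,_,_=np.histogram2d(big[:,0],big[:,1],bins=[np.arange(.3,.81,.1),np.arange(-.7,.71,.1)])
    print(H.astype(int));
c=camera('top');cv2.imwrite('pics/c.png',cv2.resize(c['pixels'][130:290,150:350],(800,640))[:600])
m=camera('wrist');print(m['mount'],m['fov_y'])
E
```

```text
[[ 0.94   0.342 -0.   ]
 [ 0.342 -0.94   0.   ]
 [ 0.    -0.    -1.   ]]
top tray 1070 plane [0.0066 0.0898 0.0279] zc 0.0497 [541.8 203.5] [150.6 272.1] 85.7
top level 763 plane [ 0.0081 -0.0222  0.029 ] zc 0.0425 [ 520.4 -417.2] [187.3  25. ] 20.9
top wedge 564 plane [-0.1145  0.1181  0.1012] zc 0.0127 [ 549.7 -216.2] [ 32.4 110.4] 45.8
[[   0    0    0    0    0    3    0    0    0    0    0    0    0    0]
 [   0    0    0    0    0    0    0    0    0    0    0    0    0    0]
 [   0    0    0    0    0    0    0    0    0    0    0    0    0    0]
 [   0    0    0  188  130    0    0    0    0    0    0    0    0    0]
 [   0 1522 3342 3402 3806 3501 3640 3696 3714 3186 3306 3424    0    0]]
scene tray 1131 plane [0.0068 0.0886 0.0262] zc 0.0478 [535.1 202.9] [152.2 289.6] 85.6
scene level 352 plane [ 0.0046 -0.0219  0.0291] zc 0.0407 [ 522.  -418.7] [187.6  31.5] 19.5
scene wedge 243 plane [-0.1094  0.1321  0.1001] zc 0.012 [ 548.7 -212.6] [ 31.2 108.6] 45.5
[[   0    0    0    0    0    0    0    0    0    0    0    0    0    0]
 [   0    0    0    0    0    0    0    0    0    0    0    0    0    0]
 [   0    0    0    0    0    0    0    0    0    0    0    0    0    0]
 [   0    0    0   74   98    0    0    0    0    0    0    0    0    0]
 [   0    0   37  411 1271 1132 1941 3951 2509 3053 7578 6294    0    0]]
[[-1.41907106e-03  9.57885641e-01  2.87146451e-01  7.87016999e-02]
 [ 9.99998806e-01  1.53507413e-03 -1.78849860e-04  6.89852283e-04]
 [-6.12108800e-04  2.87145855e-01 -9.57886676e-01  2.08473092e-02]
 [ 0.00000000e+00  0.00000000e+00  0.00000000e+00  1.00000000e+00]] 71.35665869412404
```

View pics/c.png

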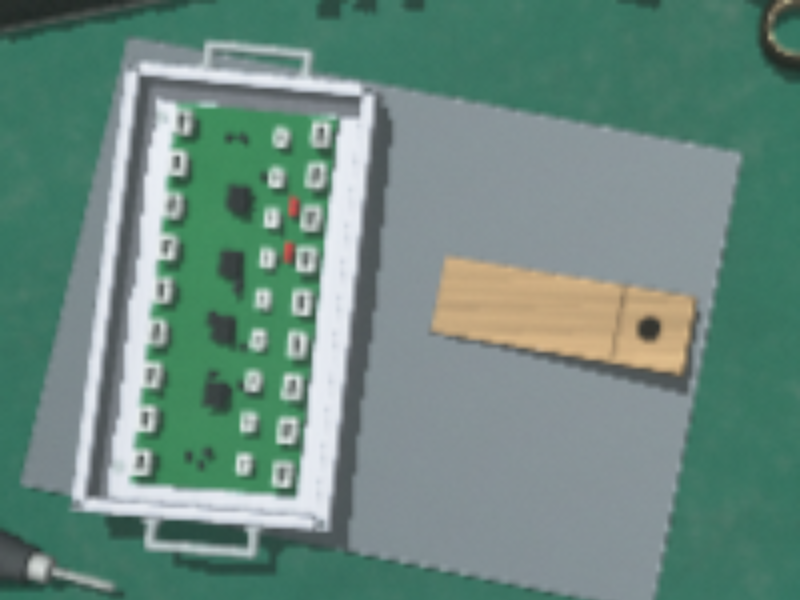

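The close crop confirms the choice: the big plank has its thin end at (440,295) facing the tray and its thick, drilled end at (650,325). The tray's low rim is the right one, with a slope of 0.09. I'm moving over the level; the tool's yaw already matches it.

Request:
step_arm --pt "0.0438 0.0242 -0.015 0 0 0" --pt "0.0438 0.0242 -0.015 0 0 0" --pt "0.0438 0.0242 -0.015 0 0 0" --pt "0.0438 0.0242 -0.015 0 0 0" --pt "0.0438 0.0242 -0.015 0 0 0" --pt "0.0438 0.0242 -0.015 0 0 0" --pt "0.0438 0.0242 -0.015 0 0 0" --pt "0 0 0 0 0 0" --pt "0 0 0 0 0 0" --jaw 0.087

```text
time: 2.08
position: [0.5202, -0.4179, 0.2996]
tool_rot: [0.985, 0.174, -0.0, 0.0]
ft_force: [0.2, -0.2, 0.9]
grip_width: 0.0868
grip_force: 0.0
```

```bash
cat > lev.py <<'E'
from h import *
o=get_obs();c=camera('wrist');W=cloud(c,o);print(o['position'].__class__,np.round(o['position'],4))
for r in cut_out('level','wrist'):
    p=W[r['region']&(c['depth']>0)];q=p[p[:,2]>p[:,2].max()-.015]
    rc=cv2.minAreaRect((q[:,:2]*1000).astype(np.float32));print(r['confidence'],rc,np.percentile(q[:,2],[5,50,95]))
cv2.imwrite('pics/w.png',c['pixels'])
E
python3 lev.py
```

```text
<class 'numpy.ndarray'> [ 0.5202 -0.4179  0.2996]
0.62 ((521.7019653320312, -419.8345642089844), (188.24261474609375, 24.422964096069336), 20.64745330810547) [0.03885658 0.04103238 0.04249618]
```

Request:
step_arm --pt "0.001 -0.001 -0.04 0 0 0.6" --pt "0 0 -0.04 0 0 0" --pt "0 0 -0.0325 0 0 0" --pt "0 0 0 0 0 0"

```text
time: 2.68
position: [0.5198, -0.4198, 0.1859]
tool_rot: [0.984, 0.178, -0.001, -0.001]
ft_force: [-0.3, -0.2, 0.5]
grip_width: 0.0867
grip_force: 0.0
```

Request:
step_arm --pt "0 0 0 0 0 0" --pt "0 0 0 0 0 0" --pt "0 0 0 0 0 0" --pt "0 0 0 0 0 0" --pt "0 0 0 0 0 0" --pt "0 0 0 0 0 0" --jaw 0.01 --squeeze 25

```text
time: 3.42
position: [0.5213, -0.4189, 0.1872]
tool_rot: [0.984, 0.179, 0.0, -0.0]
ft_force: [0.0, 0.5, 0.3]
grip_width: 0.0352
grip_force: 0.0
```

Request:
step_arm --pt "0 0 0 0 0 0" --pt "0 0 0 0 0 0" --pt "0 0 0 0 0 0" --pt "0 0 0 0 0 0" --pt "0 0 0.03 0 0 0" --pt "0 0 0.05 0 0 0" --pt "0 0 0.05 0 0 0"

```text
time: 4.3
position: [0.5209, -0.4187, 0.3176]
tool_rot: [0.984, 0.179, -0.001, -0.001]
ft_force: [-0.2, -0.6, -1.7]
grip_width: 0.0238
grip_force: 25.0
```

Request:
step_arm --pt "0.0017 0.0505 0 0 0 5.42" --pt "0.0017 0.0505 0 0 0 5.42" --pt "0.0017 0.0505 0 0 0 5.42" --pt "0.0017 0.0505 0 0 0 5.42" --pt "0.0017 0.0505 0 0 0 5.42" --pt "0.0017 0.0505 0 0 0 5.42" --pt "0.0017 0.0505 0 0 0 5.42" --pt "0.0017 0.0505 0 0 0 5.42" --pt "0.0017 0.0505 0 0 0 5.42" --pt "0.0017 0.0505 0 0 0 5.42" --pt "0.0017 0.0505 0 0 0 5.42" --pt "0.0017 0.0505 0 0 0 5.42"

```text
time: 5.8
position: [0.5413, 0.1887, 0.317]
tool_rot: [0.733, 0.681, -0.0, -0.0]
ft_force: [0.5, -0.3, -1.8]
grip_width: 0.0238
grip_force: 25.0
```

Request:
step_arm --pt "0 0 -0.02 5.1 0 0" --pt "0 0 -0.02 0 0 0" --pt "0 0 -0.01 0 0 0" --pt "0 0 0 0 0 0" --pt "0 0 0 0 0 0"

```text
time: 6.42
position: [0.542, 0.1869, 0.2677]
tool_rot: [0.733, 0.679, 0.031, -0.032]
ft_force: [0.5, -1.1, -1.4]
grip_width: 0.0238
grip_force: 25.0
```

```bash
cat > t.py <<'E'
from h import *
import sys
o=get_obs();print(np.round(o['position'],4),np.round(R.from_quat(o['tool_rot']).as_matrix(),3).tolist(),o['time'])
for n in ['top','wrist']:
    c=camera(n);W=cloud(c,o);cv2.imwrite(f'pics/{n}_{sys.argv[1]}.png',c['pixels'])
    for l in('tray','level'):
        for r in cut_out(l,n)[:1]:
            m=r['region']&(c['depth']>0);p=W[m]
            print(n,l,round(r['confidence'],2),np.percentile(p[:,2],[2,50,98]).round(4),end=' ')
            if l=='tray':k=(c['pixels'][m].min(1)>150)&(p[:,2]>.03);p=p[k]
            else: p=p[p[:,2]>np.percentile(p[:,2],98)-.03]
            rc=cv2.minAreaRect((p[:,:2]*1000).astype(np.float32));print(np.round(rc[0],1),np.round(rc[1],1),round(rc[2],1))
E
python3 t.py 1
```

```text
[0.542  0.1869 0.2677] [[0.077, 0.997, 0.001], [0.993, -0.076, 0.089], [0.089, -0.006, -0.996]] 6.425
top tray 0.83 [0.0147 0.0238 0.0526] [544.7 192.6] [305.9 148.9] 0.1
top level 0.68 [0.0868 0.1182 0.124 ] [537.1 149.7] [87.6 24.2] 85.3
wrist tray 0.61 [0.0191 0.0256 0.0548] [543.7 202.1] [148.6 308.6] 85.5
wrist level 0.73 [0.1105 0.1268 0.1319] [544.2 232.1] [122.8  28.1] 85.9
```

Request:
step_arm --pt "0 0 -0.015 0 0 0" --pt "0 0 -0.01 0 0 0" --pt "0 0 -0.004 0 0 0" --pt "0 0 0 0 0 0" --pt "0 0 0 0 0 0"

```text
time: 7.35
position: [0.5418, 0.1871, 0.2383]
tool_rot: [0.733, 0.679, 0.03, -0.033]
ft_force: [0.0, 0.5, -2.5]
grip_width: 0.0237
grip_force: 25.0
```

Request:
step_arm --pt "0 0 -0.0015 0 0 0" --pt "0 0 -0.001 0 0 0" --pt "0 0 0 0 0 0" --pt "0 0 0 0 0 0"

```text
time: 7.85
position: [0.5416, 0.1871, 0.2358]
tool_rot: [0.733, 0.679, 0.03, -0.033]
ft_force: [-0.8, 1.1, -1.5]
grip_width: 0.024
grip_force: 25.0
```

Request:
step_arm --pt "0 0 -0.001 0 0 0" --pt "0 0 0 0 0 0"

```text
time: 8.1
position: [0.5417, 0.1871, 0.2355]
tool_rot: [0.733, 0.679, 0.03, -0.032]
ft_force: [-2.0, -0.4, 4.9]
grip_width: 0.0237
grip_force: 25.0
```

Request:
step_arm --pt "0 0 0 0 0 0" --pt "0 0 0 0 0 0" --pt "0 0 0 0 0 0" --pt "0 0 0 0 0 0" --pt "0 -0.003 0.03 0 0 0" --pt "0 -0.003 0.03 0 0 0" --pt "0 -0.003 0.04 -5.1 0 0" --pt "0 0 0 0 0 0" --pt "0 0 0 0 0 0" --jaw 0.06

```text
time: 9.22
position: [0.5412, 0.1781, 0.3343]
tool_rot: [0.734, 0.68, -0.0, -0.001]
ft_force: [0.3, -0.3, -0.6]
grip_width: 0.0602
grip_force: 0.0
```

```bash
python3 t.py 2
```

```text
[0.5412 0.1781 0.3343] [[0.076, 0.997, -0.001], [0.997, -0.076, 0.001], [0.001, -0.001, -1.0]] 9.225
top tray 0.56 [0.0146 0.0235 0.0543] [533.6 184. ] [119.6 301.3] 67.7
top level 0.77 [0.0224 0.0862 0.0926] [536.8 156.9] [101.2  24.8] 86.2
wrist tray 0.63 [0.0157 0.0264 0.0558] [544.8 203.5] [151.8 308.5] 85.1
wrist level 0.66 [0.079  0.0934 0.1004] [542.7 209.2] [170.1  24.2] 85.4
```

View pics/wrist_2.png

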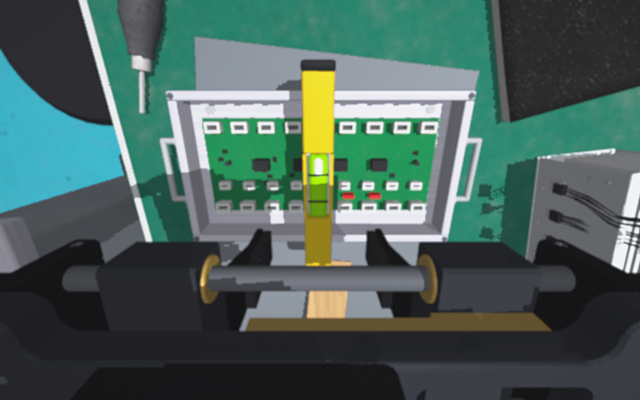

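The level lies across both rims, with its window at (318,185) and the bubble at the high end. Next is the wedge: I'll grip its thick end with the tool tilted 10° so the body stays clear of the level.

Request:
step_arm --pt "-0.0046 -0.0538 -0.0068 1.97 -0.34 -1.1" --pt "-0.0046 -0.0538 -0.0068 1.97 -0.34 -1.1" --pt "-0.0046 -0.0538 -0.0068 1.97 -0.34 -1.1" --pt "-0.0046 -0.0538 -0.0068 1.97 -0.34 -1.1" --pt "-0.0046 -0.0538 -0.0068 1.97 -0.34 -1.1" --pt "0 0 0 0 0 0" --pt "0 0 0 0 0 0" --jaw 0.087

```text
time: 10.4
position: [0.5184, -0.0909, 0.3003]
tool_rot: [0.763, 0.641, 0.069, -0.054]
ft_force: [-0.1, 1.7, -1.1]
grip_width: 0.0866
grip_force: 0.0
```

```bash
python3 - <<'E'
from h import *
o=get_obs();print(np.round(o['position'],4),np.round(R.from_quat(o['tool_rot']).as_matrix(),3).tolist(),o['time'])
for n in ['wrist','top']:
    c=camera(n);W=cloud(c,o)
    for r in cut_out('wedge',n)[:2]:
        p=W[r['region']&(c['depth']>0)];p=p[p[:,2]<.05]
        rc=cv2.minAreaRect((p[:,:2]*1000).astype(np.float32));print(n,r['confidence'],rc)
E
```

```text
[ 0.5184 -0.0909  0.3003] [[0.17, 0.985, 0.037], [0.97, -0.173, 0.17], [0.174, 0.007, -0.985]] 10.4
wrist 0.86 ((535.2429809570312, 5.0269622802734375), (161.20655822753906, 52.29253387451172), 78.88758087158203)
wrist 0.46 ((528.9353637695312, 140.10516357421875), (28.226470947265625, 288.3586730957031), 84.93634033203125)
top 0.65 ((538.6572265625, 30.28725814819336), (107.52387237548828, 48.082969665527344), 80.0737533569336)
top 0.46 ((574.3024291992188, -240.34812927246094), (31.51494598388672, 40.49580001831055), 44.96147155761719)
```

Request:
step_arm --pt "0 0 -0.045 0 0 0" --pt "0 0 -0.045 0 0 0" --pt "0 0 -0.0223 0 0 0" --pt "0 0 0 0 0 0"

```text
time: 11.1
position: [0.5182, -0.0896, 0.1871]
tool_rot: [0.762, 0.642, 0.068, -0.055]
ft_force: [0.7, 1.1, 0.2]
grip_width: 0.0874
grip_force: 0.0
```

Request:
step_arm --pt "0 0 0 0 0 0" --pt "0 0 0 0 0 0" --pt "0 0 0 0 0 0" --pt "0 0 0 0 0 0" --pt "0 0 0 0 0 0" --pt "0 0 0 0 0 0" --pt "0 0 0 0 0 0" --pt "0 0 0 0 0 0" --jaw 0.03 --squeeze 35

```text
time: 12.1
position: [0.5186, -0.091, 0.1888]
tool_rot: [0.763, 0.641, 0.069, -0.053]
ft_force: [-0.5, -0.3, 5.0]
grip_width: 0.0478
grip_force: 35.0
```

Request:
step_arm --pt "0.001 0 0 0 0 2.8" --pt "0 0 0 0 0 2.8" --pt "0.0011 0.015 0 0 0 0" --pt "0.0011 0.015 0 0 0 0" --pt "0.0008 0.01 0 0 0 0" --pt "0 0 0 0 0 0" --pt "0 0 0 0 0 0"

```text
time: 12.98
position: [0.5228, -0.0504, 0.1887]
tool_rot: [0.73, 0.677, 0.067, -0.057]
ft_force: [0.7, 3.5, 6.3]
grip_width: 0.0476
grip_force: 35.0
```

```bash
python3 t.py 3;python3 - <<'E'
from h import *
o=get_obs()
for n in ['top','wrist']:
    c=camera(n);W=cloud(c,o)
    for r in cut_out('wedge',n)[:1]:
        p=W[r['region']&(c['depth']>0)];p=p[p[:,2]<.035]
        print(n,r['confidence'],cv2.minAreaRect((p[:,:2]*1000).astype(np.float32)),p[:,1].max())
E
```

```text
[ 0.5228 -0.0504  0.1887] [[0.074, 0.997, 0.021], [0.982, -0.076, 0.173], [0.175, 0.008, -0.985]] 12.975
top tray 0.78 [0.0119 0.0265 0.0568] [627.9 196.3] [152.4 139.9] 84.4
top level 0.79 [0.0667 0.086  0.3742] [472.1 -21.3] [11.   0.2] 69.5
top 0.9 ((534.2664794921875, 86.81202697753906), (73.83089447021484, 46.19691467285156), 86.26563262939453) 0.12220611433359604
wrist 0.67 ((530.0629272460938, 50.50110626220703), (152.39761352539062, 49.847938537597656), 86.24779510498047) 0.12766699320689306
```

View pics/wrist_3.png

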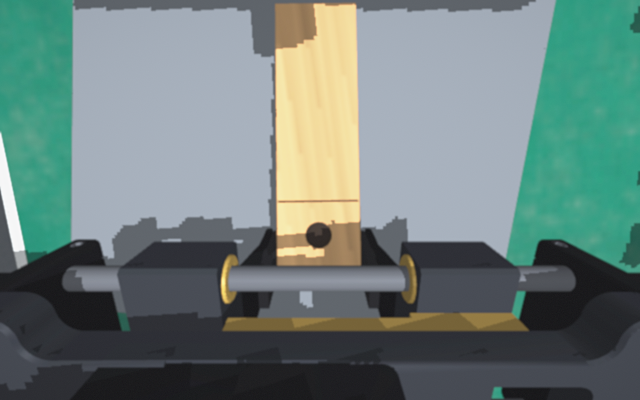

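Request:
step_arm --pt "0.0005 0.006 0 0 0 0" --pt "0.0005 0.006 0 0 0 0" --pt "0.0005 0.006 0 0 0 0" --pt "0.0005 0.006 0 0 0 0" --pt "0.0004 0.005 0 0 0 0" --pt "0.0004 0.005 0 0 0 0" --pt "0.0004 0.005 0 0 0 0" --pt "0.0004 0.005 0 0 0 0" --pt "0.0004 0.005 0 0 0 0" --pt "0.0004 0.005 0 0 0 0"

```text
time: 14.72
position: [0.5278, 0.0016, 0.1889]
tool_rot: [0.73, 0.678, 0.067, -0.054]
ft_force: [-1.2, -7.5, 5.6]
grip_width: 0.0478
grip_force: 35.0
```

```bash
python3 t.py 4; python3 - <<'E'
import cv2
a=cv2.imread('pics/top_4.png')[130:290,150:350];cv2.imwrite('pics/t4.png',cv2.resize(a,(750,600)))
E
```

```text
[0.5278 0.0016 0.1889] [[0.072, 0.997, 0.024], [0.983, -0.075, 0.169], [0.171, 0.011, -0.985]] 14.725
top tray 0.91 [0.0188 0.0275 0.0553] [627.9 198.7] [151.3 138.7] 85.5
wrist tray 0.78 [0.0183 0.0316 0.0481] [539.3 145.9] [ 36.3 270.7] 85.9
wrist level 0.84 [0.0565 0.0885 0.0901] [535.1 120.2] [25.7 24.7] 85.3
```

View pics/t4.png

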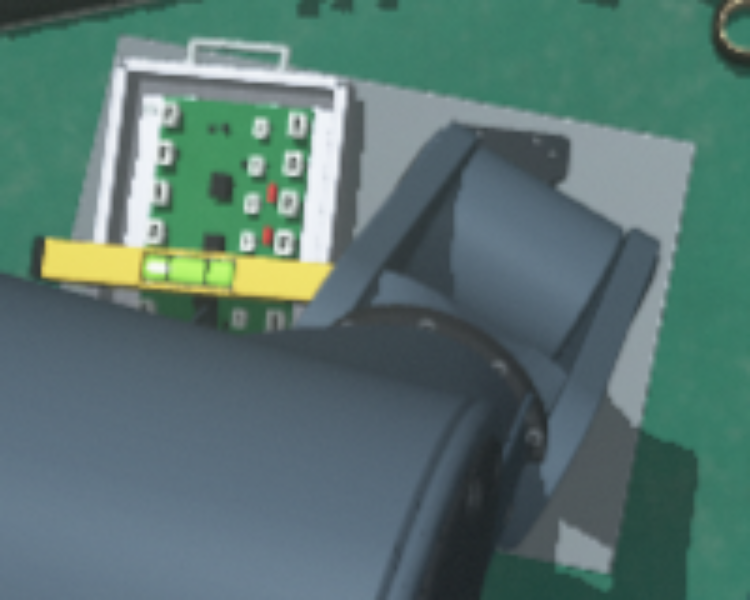

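The top view shows the wedge in and the tray lifting; the bubble is still at the high end, about (155,267) in a window running 142–235. I'll push on, then read the bubble by its profile along the window.

Request:
step_arm --pt "0.0004 0.005 0 0 0 0" --pt "0.0004 0.005 0 0 0 0" --pt "0.0003 0.004 0 0 0 0" --pt "0 0 0 0 0 0" --pt "0 0 0 0 0 0" --pt "0 0 0 0 0 0" --pt "0 0 0 0 0 0" --pt "0 0 0 0 0 0" --pt "0 0 0 0 0 0" --pt "0 0 0 0 0 0"

```text
time: 16.27
position: [0.5289, 0.016, 0.1889]
tool_rot: [0.73, 0.678, 0.067, -0.055]
ft_force: [0.9, -4.6, 6.1]
grip_width: 0.048
grip_force: 35.0
```

```bash
cat > bub.py <<'E'
from h import *
import sys
o=get_obs();print(np.round(o['position'],4),o['time'])
n=sys.argv[1];c=camera(n);W=cloud(c,o);I=c['pixels'].astype(int);B,G,Rr=I[...,0],I[...,1],I[...,2]
near=(abs(W[...,0]-.541)<.03)&(abs(W[...,1]-.205)<.05)&(W[...,2]>.06)
g=near&(G>Rr+25)&(G>110)          # green window
u=np.array([.075,.997]);s=(W[...,:2]-[.541,.205])@u*1000;t=(W[...,:2]-[.541,.205])@[.997,-.075]*1000
tc=np.median(t[g]);sc=(np.percentile(s[g],1)+np.percentile(s[g],99))/2;print('green s',np.percentile(s[g],[1,99]),'t',tc,g.sum())
k=near&(abs(t-tc)<3.5)&(abs(s-sc)<32)
for a in np.arange(-32,32,2):
    q=k&(s-sc>=a)&(s-sc<a+2)
    print(int(a+1),q.sum(),np.round(I[q].mean(0)) if q.any() else '')
cv2.imwrite(f'pics/bub_{n}_{int(o["time"]*10)}.png',c['pixels'])
E
python3 bub.py top
```

```text
[0.5289 0.016  0.1889] 16.275
green s [-25.13917729  27.71274824] t 0.4908237983869089 148
-31 3 [102. 218. 230.]
-29 3 [ 87. 194. 180.]
-27 1 [ 88. 211. 145.]
-25 4 [101. 232. 167.]
-23 3 [110. 243. 183.]
-21 2 [117. 248. 192.]
-19 3 [114. 246. 190.]
-17 3 [114. 246. 190.]
-15 3 [102. 233. 170.]
-13 4 [ 72. 149. 106.]
-11 2 [ 88. 188. 134.]
-9 1 [112. 245. 186.]
-7 2 [112. 245. 186.]
-5 5 [110. 244. 184.]
-3 3 [109. 242. 181.]
-1 1 [122. 244. 190.]
1 4 [172. 241. 209.]
3 3 [199. 241. 220.]
5 1 [248. 252. 250.]
7 4 [217. 246. 232.]
9 2 [214. 234. 222.]
11 2 [155. 187. 166.]
13 3 [170. 203. 185.]
15 2 [208. 246. 230.]
17 3 [109. 240. 179.]
19 2 [108. 242. 180.]
21 4 [110. 244. 183.]
23 3 [104. 238. 176.]
25 2 [ 88. 202. 163.]
27 2 [ 86. 188. 178.]
29 4 [ 96. 202. 218.]
31 1 [109. 227. 241.]
```

Lines are at about ±12 and the bubble spans 0..16.5, so its offset is +8.4 mm, which needs about 20 mm more wedge. I'll push 15 and read again.

Request:
step_arm --pt "0.0004 0.005 0 0 0 0" --pt "0.0004 0.005 0 0 0 0" --pt "0.0004 0.005 0 0 0 0" --pt "0 0 0 0 0 0" --pt "0 0 0 0 0 0" --pt "0 0 0 0 0 0" --pt "0 0 0 0 0 0" --pt "0 0 0 0 0 0" --pt "0 0 0 0 0 0" --pt "0 0 0 0 0 0" --pt "0 0 0 0 0 0"

```text
time: 17.7
position: [0.53, 0.0311, 0.1888]
tool_rot: [0.73, 0.678, 0.067, -0.055]
ft_force: [0.2, -3.5, 6.1]
grip_width: 0.0477
grip_force: 35.0
```

```bash
python3 bub.py top
```

```text
[0.53   0.0311 0.1888] 17.7
green s [-24.43440009  29.42326594] t 0.6137966387295014 148
-31 2 [100. 218. 230.]
-29 1 [ 99. 212. 225.]
-27 3 [ 87. 201. 165.]
-25 2 [ 90. 216. 149.]
-23 4 [114. 246. 189.]
-21 2 [112. 246. 186.]
-19 3 [113. 246. 188.]
-17 2 [110. 244. 184.]
-15 4 [104. 236. 174.]
-13 1 [ 66. 136.  97.]
-11 5 [ 79. 170. 121.]
-9 1 [107. 241. 178.]
-7 1 [111. 243. 183.]
-5 4 [143. 244. 199.]
-3 3 [205. 243. 224.]
-1 4 [206. 244. 226.]
1 2 [240. 250. 245.]
3 3 [223. 247. 235.]
5 2 [235. 248. 241.]
7 2 [196. 245. 222.]
9 2 [200. 245. 222.]
11 3 [ 87. 204. 142.]
13 3 [ 82. 180. 127.]
15 3 [108. 243. 182.]
17 2 [107. 242. 180.]
19 2 [106. 241. 178.]
21 3 [108. 243. 181.]
23 3 [103. 237. 173.]
25 2 [100. 234. 170.]
27 3 [ 78. 179. 153.]
29 3 [ 93. 201. 220.]
31 3 [107. 225. 239.]
```

Request:
step_arm --pt "0.0002 0.003 0 0 0 0" --pt "0.0002 0.003 0 0 0 0" --pt "0 0 0 0 0 0" --pt "0 0 0 0 0 0"

```text
time: 18.25
position: [0.5304, 0.0368, 0.1889]
tool_rot: [0.73, 0.678, 0.067, -0.055]
ft_force: [0.3, -4.9, 5.2]
grip_width: 0.0477
grip_force: 35.0
```

Request:
step_arm --pt "0 0 0 0 0 0" --pt "0 0 0 0 0 0" --pt "0 0 0 0 0 0" --pt "0 0 0 0 0 0" --pt "0 0 0 0 0 0" --pt "0 0 0 0 0 0" --pt "0 0 0 0 0 0" --jaw 0.08

```text
time: 19.12
position: [0.5297, 0.0381, 0.1885]
tool_rot: [0.73, 0.678, 0.067, -0.056]
ft_force: [0.2, 0.5, 0.5]
grip_width: 0.0799
grip_force: 0.0
```

Request:
step_arm --pt "0 -0.002 0.03 0 0 0" --pt "0 -0.01 0.05 0 0 0" --pt "0 -0.01 0.05 0 0 0" --pt "0 0.02 0.03 -5 0 0" --pt "0 0.03 0 -5 0 0" --pt "0 0 0 0 0 0" --pt "0 0 0 0 0 0" --pt "0 0 0 0 0 0" --pt "0 0 0 0 0 0"

```text
time: 20.25
position: [0.5298, 0.0652, 0.348]
tool_rot: [0.733, 0.68, 0.007, 0.007]
ft_force: [-0.3, -0.3, -0.2]
grip_width: 0.0803
grip_force: 0.0
```

```bash
python3 bub.py wrist; python3 t.py 5
```

```text
[0.5298 0.0652 0.348 ] 20.25
green s [-25.04127852  17.33843932] t 1.0537775827449631 1125
-31 22 [ 50. 226. 242.]
-29 26 [ 50. 227. 242.]
-27 25 [ 50. 226. 242.]
-25 26 [ 51. 226. 242.]
-23 23 [ 38. 196. 217.]
-21 28 [ 14. 181. 128.]
-19 30 [ 27. 234. 167.]
-17 24 [ 38. 242. 185.]
-15 29 [ 38. 242. 184.]
-13 26 [ 37. 243. 186.]
-11 23 [ 38. 243. 186.]
-9 26 [ 36. 243. 186.]
-7 30 [ 38. 232. 170.]
-5 25 [ 55. 160. 112.]
-3 27 [ 49. 242. 182.]
-1 31 [187. 238. 219.]
1 24 [232. 242. 239.]
3 31 [230. 242. 238.]
5 27 [231. 242. 239.]
7 26 [231. 242. 239.]
9 31 [233. 243. 239.]
11 25 [211. 242. 231.]
13 31 [118. 241. 201.]
15 32 [ 27. 233. 166.]
17 41 [ 44. 121.  86.]
19 23 [ 40. 225. 157.]
21 19 [ 26. 239. 174.]
23 0 
25 0 
27 0 
29 0 
31 0 
[0.5298 0.0653 0.3481] [[0.074, 0.997, 0.02], [0.997, -0.074, -0.001], [0.0, 0.02, -1.0]] 20.3
top tray 0.67 [0.0239 0.0291 0.0554] [578.4 220.1] [110.3 241.7] 85.8
wrist tray 0.98 [0.0235 0.0263 0.053 ] [542.4 186.3] [110.8 309.1] 85.7
wrist level 0.7 [0.0829 0.0942 0.0963] [539.1 169. ] [114.5  24.2] 85.2
```

View pics/wrist_5.png

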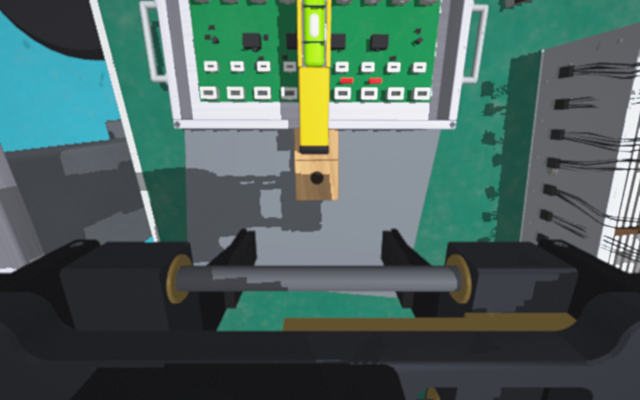

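The view shows the wedge under the low side, its hole at (317,178), and the bubble at (315,25) centred between its lines (offset about -0.3 mm). The gripper is clear, so I'm handing in.

```bash
python3 -c "
from rig import hand_in
print(hand_in())"
```

```text
the job is handed in; nothing more can be done
None
```

I handed in the job at about 20 s of the 72 s. The level lies crosswise on both rims, the tray rests on the wedge, and the bubble measured about 0.3 mm off centre (3 mm allowed). The hand-in returned no verdict.

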